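Put the tea light away and close its box with the flat lid

TASK

Take the tea light off the flat wooden lid and stand it upright in the open wooden box. The lid lies between the stand's rails where it cannot be gripped, so slide it flat along the deck until about a third of it hangs out over an open end; then pinch the overhang, lift the lid off and lay it flat on the box so that the opening is fully covered. Let go, and leave the tuna tin, espresso cup, garlic and teaspoon where they are.

Things in the scene. Friction and masses are not known exactly. Their poses are not given: they have to be found in the camera images.
- stand: Low brown wooden stand, fixed, left or right of the middle; origin on the worktop under its centre, x along its length (near world +y), z up. Deck 180 x 96 mm, surface at z = 42 mm. A rail 13 mm wide along each long side rises to z = 52 mm; channel between them 70 mm wide (y -35 to +35). Both short ends are open with nothing beyond but the worktop.
- lid: Plain flat wooden panel, loose, 160 x 64 x 6 mm, 50 to 100 g; origin at the centre of its underside, x along its length, y across, z up; same either way round. It lies on the stand's deck between the rails (3 mm play each side), its top 4 mm below theirs, its ends inside or level with the stand's ends.
- box: Narrow open light wooden box, fixed, on the other side from the stand; origin on the worktop under its centre, x along its length (near world +y), y across, z up. Outside 144 x 62 mm, flat rim at z = 50 mm; inside 132 x 50 mm, inner floor at z = 8 mm. Empty at the start.
- tea_light: Tea light, a small round metal cup candle, loose, 38 mm in diameter, 17 mm high, about 20 g; origin at the centre of its underside, z up. It stands on the lid at the start.
- tuna_tin: Round tin, 86 mm in diameter, 40 mm high, loose bystander behind the work; origin at the centre of its underside.
- espresso_cup: Small cup with a handle, 63 x 87 x 52 mm, loose bystander behind the work; origin at the centre of its underside.
- garlic: Garlic bulb, 60 x 57 x 58 mm, loose bystander behind the work; origin under its centre.
- teaspoon: Teaspoon lying flat, 139 x 30 x 10 mm, loose bystander behind the work; origin under its centre, x along its length.

How it is judged:
By the outcome, as a careful person would: the job done as asked, in the order asked, and still so for the second after the job is handed in, with the robot touching nothing.
It also fails if it takes over 61 s, if anything falls off the work surface, if the arm or the gripper's body presses on something with over 40 N, if the wrist force passes 120 N, or if a joint passes its speed limit or range.

ROBOT

A 7-joint arm with a two-finger parallel gripper is mounted at the origin on a cart in front of the work surface, level with it; the furniture and walls round the work are solid. World frame = base frame: x ahead of the robot, y to its left, z up, the work surface at z = 0. Lengths are in m, angles in rad, forces in N, time in s.
With the tool pointing down it reaches from about 0.4 to 0.85 m from the base axis. Payload 4.5 kg.
Tool frame: the origin (TCP) lies at the very end of the fingers, on their centre line; the grasp point (between the pads) lies 19 mm behind it (r.grip_depth is the z of the grasp point in the tool frame, in m); z points along the fingers, y is the line along which they close (so a half turn about z gives the same grasp; the last joint's range is limited). The gripper opens to 88 mm and grips with 3 to 60 N. Pads are 18 mm wide; open, the fingers measure 123 mm over their backs; the gripper's body (75 mm by 187 mm) begins 45 mm behind the grasp point.
Start: joints at [1.167, 0.689, -0.195, 1.565, 0.157, 0.902, -0.215], TCP at [0.265, -0.566, 0.239] pointing down, gripper open.
Joint ranges: [-3.01, 3.01], [-0.46, 2.08], [-1.47, 1.51], [0.13, 2.56], [-1, 4.14], [0.04, 2.09], [-2.66, 2.66]. Speed limits (rad/s): [2.57, 2.57, 3.14, 3.14, 3.14, 3.14, 3.14].

INTERFACE

Orientations are given as a unit quaternion [x, y, z, w].
In Python, from plant import r, imaging, monitor, finish_job gives the robot as it stands (r), with the cameras (imaging), the readings (monitor) and the job as plain functions.
- The arm moves only by the shell command python3 steer.py 'ROWS' [FORCE]. ROWS is a JSON list of rows, 1 to 10 of them, each of 7 numbers: the opening from 0.0 (shut) to 1.0 (fully open), then dx, dy, dz in m, then a rotation vector rx, ry, rz in rad; each row is the pose to reach, as a shift and turn from the pose commanded when the command began, along the tool's axes at that moment; what a row does not reach only later rows make up. A row lasts 1/10 s, in which the tool goes at most 0.05 m and 0.15 rad, less where a joint would pass 70% of its speed; a pose out of reach is approached as far as the arm can. The fingers move at their own pace and stop on an object; FORCE is the grip in N (left out, the last holds). Time passes only in rows, so rows that do not move let the fingers close. It prints the time, the measured TCP pose, the force, the opening and the grip force at its end.
- monitor.get_state(): the state, without advancing time (a new reading comes with each control period).
- imaging.snapshot(name): name is "side" or "top"; returns the picture (400x640x3 uint8, red, green, blue); there is no depth.
- imaging.camera_params(name): a dict with "fx", "fy", "cx", "cy" (pixels), "rvec" (rotation vector, rad) and "tvec" (3), from world to camera coordinates, as OpenCV has them. Camera axes: x right, y down, z forward; pixel columns grow to the right and rows downward; lengths in m; the calibration is good to about 2 mm. A picture is of the moment at which its call begins. camera_params takes no time and is no camera call.
- finish_job(): hands the job in; it is judged then, once.
The state is a dict: "clock": time; "q": joint angles; "qd": joint speeds; "joint_torque": joint torques, N m; "tool_pos": TCP position; "eef_rot": TCP orientation; "contact_force": force on the tool from outside, world axes, zero at the start; "moment": the same for the moment, N m; "opening": opening from 0.0 (shut) to 1.0 (fully open); "finger_force": force on a finger pad.
Only numpy, scipy, OpenCV 4.12 (cv2) and the standard library are available. Lean on these libraries where they do the work, as an engineer would, in place of code of your own. Each camera call takes 0.05 s, during which the arm holds its last target. There are 200 camera calls.

## Working session

There is one attempt and no reset: what is moved stays moved. The work goes in short steps, Python scripts to look and compute and a shell command to move; the robot and the scene stay as the last step left them, time stands still between calls to the robot, and variables do not carry over. Pictures are saved under pics/ and viewed, at most 10 in all, crops included, and the job is handed in when it is done.

```bash
ls; mkdir -p pics
python3 - <<'E'
from plant import r, imaging, monitor, finish_job
import cv2
for n in("side","top"):
    cv2.imwrite(f"pics/{n}0.png",imaging.snapshot(n)[:,:,::-1]); print(n,imaging.camera_params(n))
s=monitor.get_state();print(s['clock'],s['tool_pos'],s['eef_rot'],s['contact_force'],r.grip_depth)
E
```

```text
pics
plant.py
steer.py
side {'fx': 430.8504941741785, 'fy': 430.8504941741785, 'cx': 324.7222741399643, 'cy': 199.76027653105382, 'rvec': array([ 2.27218427, -1.39585305,  0.36227602]), 'tvec': array([-0.27966468,  0.47334445,  0.73972977])}
top {'fx': 381.50912893319, 'fy': 381.50912893319, 'cx': 320.99066794923687, 'cy': 198.7826282720228, 'rvec': array([ 2.11173488, -2.16395662,  0.17545593]), 'tvec': array([-0.00312665,  0.57906382,  1.04241606])}
0.1 [ 0.26469569 -0.56556647  0.23802172] [ 9.76124820e-01  2.17208852e-01 -2.29218351e-04 -7.72688397e-04] [ 0.62275713 -0.60884735  0.05705433] -0.0187
```

View pics/side0.png

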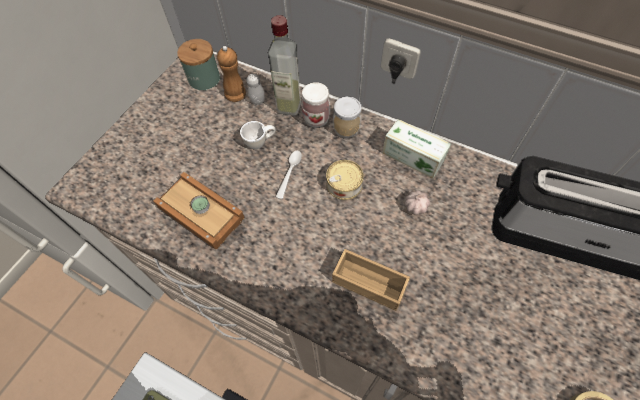

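View pics/top0.png

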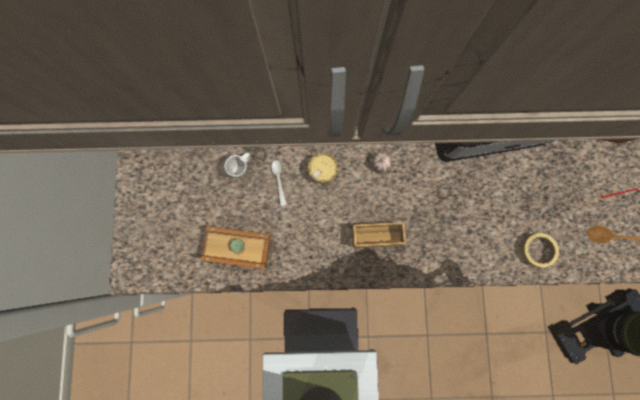

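The side view shows the stand at about (200,208) with the green tea light at (201,204), and the box at (370,280). In the top view they are at (236,247), (237,245) and (379,234). The bystanders are all behind the work. Next I'll mask the shapes and measure them.

```bash
cat > h.py <<'E'
from plant import r, imaging, monitor, finish_job
import cv2, numpy as np
from scipy.spatial.transform import Rotation as R
P={n:imaging.camera_params(n) for n in("side","top")}
def cam(n):
    p=P[n];K=np.array([[p['fx'],0,p['cx']],[0,p['fy'],p['cy']],[0,0,1]]);M=R.from_rotvec(p['rvec']).as_matrix();return K,M,p['tvec']
def plane(n,uv,z):
    K,M,t=cam(n);d=M.T@np.linalg.solve(K,[*uv,1]);c=-M.T@t;return c+d*(z-c[2])/d[2]
def tri(a,b):
    Ps=[np.hstack([K@M,(K@t)[:,None]]) for K,M,t in (cam("side"),cam("top"))]
    X=cv2.triangulatePoints(*Ps,np.float64(a).reshape(2,1),np.float64(b).reshape(2,1)).ravel();return X[:3]/X[3]
def px(n,X):
    K,M,t=cam(n);c=K@(M@np.asarray(X)+t);return c[:2]/c[2]
def totool(v):
    return R.from_quat(monitor.get_state()['eef_rot']).inv().apply(v)
E
python3 - <<'E'
from h import *
a=cv2.imread("pics/side0.png");b=cv2.imread("pics/top0.png")
crops=[(a,140,165,100,90),(b,190,215,100,70),(a,320,240,100,75),(b,340,208,100,55)]
out=np.zeros((600,800,3),np.uint8)
for i,(im,x,y,w,h) in enumerate(crops):
    c=cv2.resize(im[y:y+h,x:x+w],None,fx=4,fy=4,interpolation=cv2.INTER_CUBIC)[:300]
    out[(i//2)*300:(i//2)*300+c.shape[0],(i%2)*400:(i%2)*400+400]=c
cv2.imwrite("pics/crop0.png",out)
for n,im in(("side",a),("top",b)):
    hsv=cv2.cvtColor(im,cv2.COLOR_BGR2HSV)
    for nm,lo,hi in(("wood",(5,100,50),(25,255,255)),("lid",(14,110,130),(25,255,255)),("green",(40,25,40),(95,255,255))):
        m=cv2.inRange(hsv,lo,hi);m[300:]=0
        k,l,s,ce=cv2.connectedComponentsWithStats(m)
        for i in range(1,k):
            if s[i,4]>60 :print(n,nm,s[i],ce[i].round(1),[np.round(v,1) for v in cv2.minAreaRect(np.argwhere(l==i)[:,::-1].astype(np.float32))])
E
```

```text
side wood [178  39  35  26 723] [194.7  51.6] [array([195. ,  51.5]), array([25., 34.]), np.float64(90.0)]
side wood [217  47  29  55 940] [230.7  75.4] [array([230. ,  74.5]), array([54.3, 21.1]), np.float64(76.0)]
side wood [ 153  172   91   77 3126] [200.1 210.7] [array([198.7, 208.4]), array([83.5, 46.5]), np.float64(36.3)]
side wood [ 333  250   76   50 2364] [368.6 277.7] [array([369.6, 279. ]), array([72.7, 35.6]), np.float64(23.4)]
side lid [178  39  34  24 382] [197.1  49.3] [array([195.8,  49.8]), array([26.2, 26.9]), np.float64(45.0)]
side lid [219  48  17  15 185] [226.8  55.4] [array([227.,  55.]), array([14., 16.]), np.float64(90.0)]
side lid [231  79  10  13  89] [235.3  85.3] [array([235.5,  85. ]), array([12.,  9.]), np.float64(90.0)]
side green [181  54  40  36 768] [202.8  74.4] [array([201.4,  73.1]), array([32.6, 33. ]), np.float64(73.7)]
side green [408 131  24  14  68] [418.6 137.3] [array([419.2, 137.6]), array([25.9,  3.6]), np.float64(26.6)]
side green [389 141  21  13  62] [398.5 146.9] [array([399.5, 147. ]), array([22.4,  3.6]), np.float64(25.3)]
side gre
[... 488 characters left out ...]
 , 233.5]), array([17., 52.]), np.float64(90.0)]
top wood [ 200  226   71   43 2117] [235.5 247.3] [array([235.1, 247.1]), array([66.9, 35.5]), np.float64(8.1)]
top wood [522 234  19  33 127] [528.8 249.5] [array([529.7, 251.1]), array([32.7, 15.9]), np.float64(80.8)]
top lid [353 223  53  24 867] [374.4 234.2] [array([378.9, 234.2]), array([22.5, 51.4]), np.float64(87.4)]
top lid [588 225  52  18 407] [605.2 234.4] [array([613.5, 233.5]), array([17., 51.]), np.float64(90.0)]
top lid [ 200  226   69   43 1886] [234.9 247.5] [array([234.5, 247.1]), array([65.6, 35. ]), np.float64(7.6)]
top green [231 240  12  12 113] [236.3 245.3] [array([236.3, 245.3]), array([10.6, 11.3]), np.float64(45.0)]
```

View pics/crop0.png

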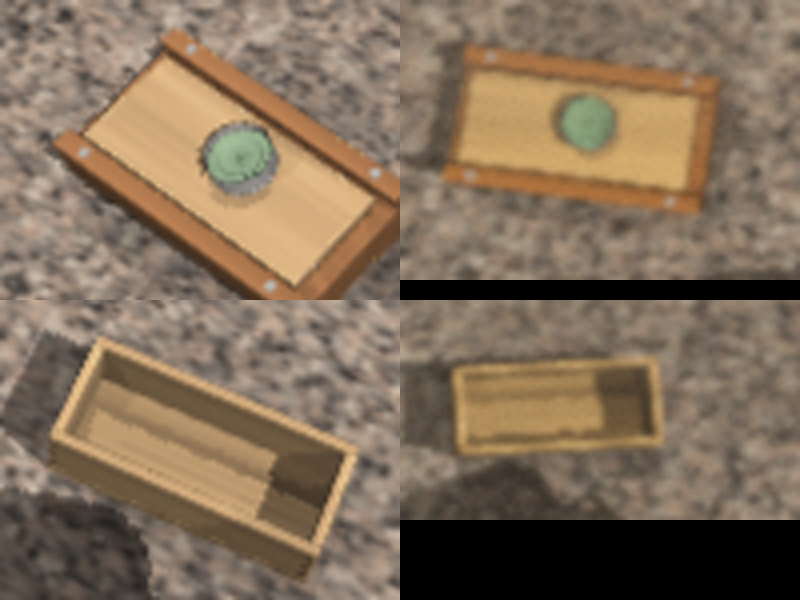

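The crops show the lid and rim corners clearly. The tea light is slightly off centre on the lid, and the lid's near (right) end sits just inside the stand. I'll triangulate the corners.

Run:
```python
from h import *
np.set_printoptions(precision=4,suppress=True)
o=.375 # crop magnification pixel offset
S=lambda L,x,y:[((u)/4+x-o,(v)/4+y-o) for u,v in L]
# order FL NL FR NR
lid=(S([(168,55),(83,134),(375,203),(296,285)],140,165),S([(68,68),(60,165),(300,96),(289,191)],190,215))
box=(S([(100,40),(52,137),(357,155),(310,255)],320,240),S([(55,67),(60,153),(260,57),(263,143)],340,208))
for nm,(a,b),z in(("lid",lid,.048),("box",box,.05)):
    T=np.array([tri(p,q) for p,q in zip(a,b)])
    A=np.array([plane("side",p,z) for p in a]);B=np.array([plane("top",p,z) for p in b])
    for nn,C in(("tri",T),("side",A),("top",B)):
        L=C[[0,1]].mean(0)-C[[2,3]].mean(0);W=C[[0,2]].mean(0)-C[[1,3]].mean(0)
        print(nm,nn,"ctr",C.mean(0),"z",C[:,2],"len",np.linalg.norm(L),"wid",np.linalg.norm(W),"yaw off +y deg",np.degrees([np.arctan2(-L[0],L[1]),np.arctan2(W[1],W[0])]))
print("tea",tri((200-.3,204.3-.3),(236.6,245.4)),plane("side",(199.4,203.9),.065),plane("top",(236.3,245.3),.065))
s=monitor.get_state();print(s['tool_pos'],s['q'],R.from_quat(s['eef_rot']).as_matrix())
```

```text
lid tri ctr [0.4471 0.2286 0.049 ] z [0.0415 0.0572 0.0422 0.0553] len 0.16135409575395518 wid 0.06860337854197417 yaw off +y deg [-8.617  -2.0654]
lid side ctr [0.4465 0.2299 0.048 ] z [0.048 0.048 0.048 0.048] len 0.16099807146800144 wid 0.06310177326422042 yaw off +y deg [-9.1067 -9.7603]
lid top ctr [0.4479 0.228  0.048 ] z [0.048 0.048 0.048 0.048] len 0.16282341850935714 wid 0.06672094535392122 yaw off +y deg [-8.007  -5.0019]
box tri ctr [ 0.4737 -0.1776  0.0468] z [0.044  0.047  0.045  0.0511] len 0.14180196255637187 wid 0.06047371630865701 yaw off +y deg [ 0.933 -0.354]
box side ctr [ 0.4713 -0.1766  0.05  ] z [0.05 0.05 0.05 0.05] len 0.13983684709466804 wid 0.057987005855413866 yaw off +y deg [ 0.9031 -0.1601]
box top ctr [ 0.4747 -0.1789  0.05  ] z [0.05 0.05 0.05 0.05] len 0.14341475127565514 wid 0.06022116734993288 yaw off +y deg [ 1.3986 -0.1466]
tea [0.4509 0.2201 0.0599] [0.4483 0.2186 0.065 ] [0.4519 0.219  0.065 ]
[ 0.2647 -0.5656  0.238 ] [ 1.1668  0.6899 -0.1945  1.5662  0.1573  0.9025 -0.2151] [[ 0.9056  0.424  -0.0008]
 [ 0.424  -0.9056  0.0014]
 [-0.0001 -0.0016 -1.    ]]
```

Measured: lid centre about (0.447, 0.229), top z about 0.049, yaw −8.6° from +y. Box (0.473, −0.178), rim about 0.047–0.05, yaw about +0.8°. Tea light (0.4505, 0.2195). These agree with the sizes given.

```bash
cat > to.py <<'E'
import sys
from h import *
# usage: to.py x y z ang(tool-y world deg) [x y z ang ...]: tool-frame shifts + rotvec from current pose
s=monitor.get_state();R0=R.from_quat(s['eef_rot']);v=list(map(float,sys.argv[1:]))
for i in range(0,len(v),4):
    a=np.radians(v[i+3]);y=np.array([np.cos(a),np.sin(a),0]);z=np.array([0,0,-1.]);x=np.cross(y,z)
    T=R.from_matrix(np.stack([x,y,z],1))
    print(R0.inv().apply(np.array(v[i:i+3])-s['tool_pos']).round(4),(R0.inv()*T).as_rotvec().round(4))
print("t",round(s['clock'],2),s['tool_pos'].round(4),"q",s['q'].round(2),"F",s['contact_force'].round(2),s['opening'],s['finger_force'])
E
python3 to.py 0.5 -0.2 0.2 -65 .4505 .2195 .15 -98.6 .4505 .2195 .05 -98.6
```

```text
[ 0.3681 -0.2312  0.0384] [-0.0016  0.0001  0.0016]
[ 0.5012 -0.6321  0.089 ] [-0.0015  0.0006  0.588 ]
[ 0.5012 -0.6319  0.189 ] [-0.0015  0.0006  0.588 ]
t 0.1 [ 0.2647 -0.5656  0.238 ] q [ 1.17  0.69 -0.19  1.57  0.16  0.9  -0.22] F [ 0.62 -0.61  0.06] 1.0050325035516459 0.0
```

```bash
python3 steer.py '[[0.7,0.368,-0.231,0.038,0,0,0],[0.7,0.368,-0.231,0.038,0,0,0],[0.7,0.368,-0.231,0.038,0,0,0],[0.7,0.368,-0.231,0.038,0,0,0],[0.7,0.368,-0.231,0.038,0,0,0],[0.7,0.368,-0.231,0.038,0,0,0],[0.7,0.368,-0.231,0.038,0,0,0],[0.7,0.368,-0.231,0.038,0,0,0],[0.7,0.368,-0.231,0.038,0,0,0]]' 15; python3 to.py .4505 .2195 .12 -98.6
```

```text
clock: 1.0
tool_pos: [0.5019, -0.197, 0.2003]
eef_rot: [0.976, 0.219, 0.0, -0.001]
contact_force: [0.7, 0.4, -0.1]
opening: 0.7
finger_force: 0.0
[ 0.1313 -0.3984  0.0809] [-1.600e-03 -5.000e-04  5.915e-01]
t 1.0 [ 0.5019 -0.197   0.2003] q [ 0.37  0.63 -0.13  1.87  0.12  0.65 -0.96] F [ 0.73  0.43 -0.14] 0.7000443385159932 0.0
```

```bash
python3 steer.py '[[0.7,0.131,-0.398,0.081,0,0,0.59],[0.7,0.131,-0.398,0.081,0,0,0.59],[0.7,0.131,-0.398,0.081,0,0,0.59],[0.7,0.131,-0.398,0.081,0,0,0.59],[0.7,0.131,-0.398,0.081,0,0,0.59],[0.7,0.131,-0.398,0.081,0,0,0.59],[0.7,0.131,-0.398,0.081,0,0,0.59],[0.7,0.131,-0.398,0.081,0,0,0.59],[0.7,0.131,-0.398,0.081,0,0,0.59],[0.7,0.131,-0.398,0.081,0,0,0.59]]'; python3 to.py .4505 .2195 .0505 -98.6
```

```text
clock: 2.0
tool_pos: [0.4486, 0.2207, 0.1186]
eef_rot: [0.997, -0.072, -0.001, -0.001]
contact_force: [0.3, 0.4, 0.4]
opening: 0.701
finger_force: 0.0
[0.0021 0.0011 0.0681] [-0.0023  0.0019  0.0068]
t 2.0 [0.4486 0.2207 0.1186] q [-0.62  0.74  0.12  2.05 -0.24  0.37 -2.02] F [0.31 0.36 0.42] 0.700929890976485 0.0
```

```bash
python3 steer.py '[[0.7,0.002,0.001,0.04,0,0,0],[0.7,0.002,0.001,0.068,0,0,0],[0.7,0.002,0.001,0.068,0,0,0],[0.3,0.002,0.001,0.068,0,0,0],[0.3,0.002,0.001,0.068,0,0,0],[0.3,0.002,0.001,0.068,0,0,0],[0.3,0.002,0.001,0.068,0,0,0]]' 12; python3 to.py .4505 .2195 .15 -98.6
python3 - <<'E'
from h import *
cs=[cv2.resize(imaging.snapshot(n)[y:y+100,x:x+130,::-1],None,fx=3,fy=3,interpolation=cv2.INTER_CUBIC) for n,x,y in(("side",140,150),("top",170,190))]
cv2.imwrite("pics/g1.png",np.hstack(cs))
E
```

```text
clock: 2.7
tool_pos: [0.4523, 0.2136, 0.0522]
eef_rot: [0.997, -0.076, 0.0, -0.0]
contact_force: [1.3, -0.4, 0.9]
opening: 0.421
finger_force: 12.0
[-0.0026 -0.0055 -0.0978] [-0.0001 -0.0007 -0.0024]
t 2.7 [0.4523 0.2136 0.0522] q [-0.58  0.86  0.07  2.08 -0.26  0.21 -2.  ] F [ 1.3  -0.4   0.92] 0.42148215948602297 12.001862212246124
```

View pics/g1.png

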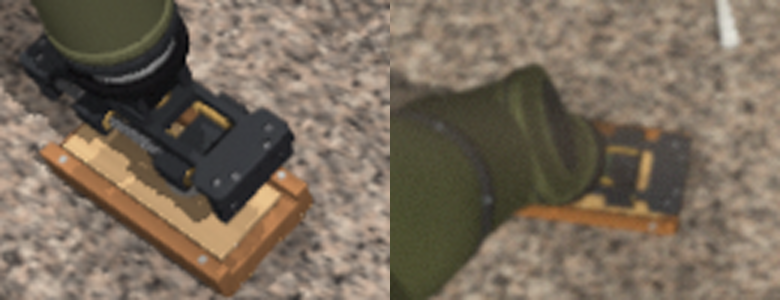

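The fingers hold the tea light at 37 mm opening with 12 N; the pictures show the gripper within the channel. Now lift it and go to the box.

```bash
python3 steer.py '[[0.3,0,0,-0.04,0,0,0],[0.3,0,0,-0.08,0,0,0],[0.3,0,0,-0.08,0,0,0]]'; python3 to.py .4735 -.178 .13 -89.2
```

```text
clock: 3.1
tool_pos: [0.4546, 0.2149, 0.1356]
eef_rot: [0.997, -0.076, 0.004, -0.002]
contact_force: [0.7, 0.8, -0.6]
opening: 0.419
finger_force: 12.0
[0.0783 0.3855 0.0044] [-0.0039 -0.007  -0.1664]
t 3.1 [0.4546 0.2149 0.1356] q [-0.62  0.71  0.14  2.04 -0.24  0.4  -2.02] F [ 0.75  0.79 -0.6 ] 0.41927416279182106 11.997857880433003
```

```bash
python3 steer.py '[[0.3,0.078,0.386,0,0,0,-0.166],[0.3,0.078,0.386,0,0,0,-0.166],[0.3,0.078,0.386,0,0,0,-0.166],[0.3,0.078,0.386,0,0,0,-0.166],[0.3,0.078,0.386,0,0,0,-0.166],[0.3,0.078,0.386,0,0,0,-0.166],[0.3,0.078,0.386,0,0,0,-0.166],[0.3,0.078,0.386,0,0,0,-0.166],[0.3,0.078,0.386,0,0,0,-0.166],[0.3,0.078,0.386,0,0,0,-0.166]]'
python3 - <<'E'
from h import *
cs=[cv2.resize(imaging.snapshot(n)[y:y+120,x:x+130,::-1],None,fx=3,fy=3,interpolation=cv2.INTER_CUBIC) for n,x,y in(("side",300,200),("top",320,180))]
cv2.imwrite("pics/g2.png",np.hstack(cs))
E
python3 to.py .4735 -.178 .06 -89.2  .4735 -.178 .0135 -89.2
```

```text
clock: 4.1
tool_pos: [0.47, -0.1803, 0.1311]
eef_rot: [1.0, 0.006, -0.0, -0.0]
contact_force: [-0.7, 0.5, 0.5]
opening: 0.419
finger_force: 12.0
[0.0031 0.0006 0.0713] [-0.0017  0.0009  0.0022]
[0.0031 0.0007 0.1178] [-0.0017  0.0009  0.0022]
t 4.2 [ 0.4705 -0.1776  0.1313] q [ 0.29  0.71 -0.03  2.03  0.05  0.41 -1.34] F [-0.11  0.37 -0.23] 0.41962048462914037 11.998033861627846
```

View pics/g2.png

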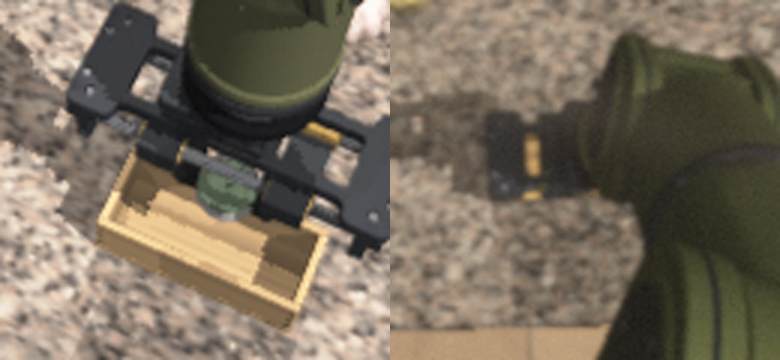

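The tea light hangs upright between the pads above the box interior. Lower it, release and rise.

```bash
python3 steer.py '[[0.3,0.003,0,0.04,0,0,0],[0.3,0.003,0,0.08,0,0,0],[0.3,0.003,0,0.105,0,0,0],[0.3,0.003,0,0.117,0,0,0],[0.3,0.003,0,0.117,0,0,0],[0.3,0.003,0,0.117,0,0,0]]'; python3 to.py .4735 -.178 .0135 -89.2
```

```text
clock: 4.8
tool_pos: [0.4742, -0.1787, 0.0154]
eef_rot: [1.0, 0.008, 0.0, 0.0]
contact_force: [-0.5, 0.5, 0.8]
opening: 0.42
finger_force: 12.0
[-0.0007 -0.0007  0.0019] [ 0.     -0.0008  0.0012]
t 4.8 [ 0.4742 -0.1787  0.0154] q [ 0.28  0.93 -0.01  2.06  0.07  0.15 -1.35] F [-0.53  0.5   0.77] 0.41954666925175843 11.989561891004996
```

```bash
python3 steer.py '[[0.3,0,0,0.003,0,0,0],[0.3,0,0,0.003,0,0,0],[0.55,0,0,0.003,0,0,0],[0.55,0,0,0.003,0,0,0],[0.55,0,0,-0.03,0,0,0],[0.55,0,0,-0.07,0,0,0],[0.55,0,0,-0.11,0,0,0],[0,0,0,-0.12,0,0,0]]'
python3 - <<'E'
# push start: 40 mm beyond lid +end, along stand axis
import numpy as np
a=np.radians(8.6);u=np.array([np.sin(a),np.cos(a)]);c=np.array([.4472,.229])
for d in(.13,.08,.02):print(d,c+u*d)
E
python3 to.py .5 0 .15 -8.6 .4667 .3575 .12 -8.6
```

```text
clock: 5.6
tool_pos: [0.4754, -0.1803, 0.1384]
eef_rot: [1.0, 0.007, 0.003, 0.001]
contact_force: [0.7, -0.8, -0.4]
opening: 0.483
finger_force: 0.0
0.13 [0.46663959 0.35753833]
0.08 [0.45916283 0.30810051]
0.02 [0.45019071 0.24877513]
[ 0.027  -0.1799 -0.0118] [ 0.006  -0.0036 -1.4075]
[-0.0017 -0.5379  0.0173] [ 0.006  -0.0036 -1.4075]
t 5.6 [ 0.4754 -0.1803  0.1384] q [ 0.29  0.7  -0.03  2.02  0.05  0.42 -1.34] F [ 0.73 -0.83 -0.37] 0.48255156693353396 0.0
```

```bash
python3 steer.py '[[0,0.027,-0.18,-0.012,0,0,-1.4],[0,0.027,-0.18,-0.012,0,0,-1.4],[0,0.027,-0.18,-0.012,0,0,-1.4],[0,0,-0.538,0,0,0,-1.4],[0,0,-0.538,0,0,0,-1.4],[0,0,-0.538,0,0,0,-1.4],[0,0,-0.538,0,0,0,-1.4],[0,0,-0.538,0,0,0,-1.4],[0,0,-0.538,0,0,0,-1.4],[0,0,-0.538,0,0,0,-1.4]]'; python3 to.py .4667 .3575 .12 -8.6
python3 - <<'E'
from h import *
cs=[cv2.resize(imaging.snapshot(n)[y:y+110,x:x+130,::-1],None,fx=3,fy=3,interpolation=cv2.INTER_CUBIC) for n,x,y in(("side",300,220),("top",310,170),("side",120,150),("top",160,200))]
cv2.imwrite("pics/g3.png",cv2.resize(np.vstack([np.hstack(cs[:2]),np.hstack(cs[2:])]),None,fx=.9,fy=.9))
E
```

```text
clock: 6.6
tool_pos: [0.4684, 0.3194, 0.1351]
eef_rot: [0.759, 0.651, -0.001, -0.0]
contact_force: [1.0, -0.5, 0.6]
opening: 0.006
finger_force: 0.0
[ 0.0374 -0.0074  0.0151] [-0.0008  0.0009 -0.0027]
t 6.6 [0.4684 0.3194 0.1351] q [-0.51  0.77 -0.28  1.83  0.35  0.59 -1.17] F [ 1.01 -0.48  0.56] 0.005520497746830239 0.0
```

View pics/g3.png

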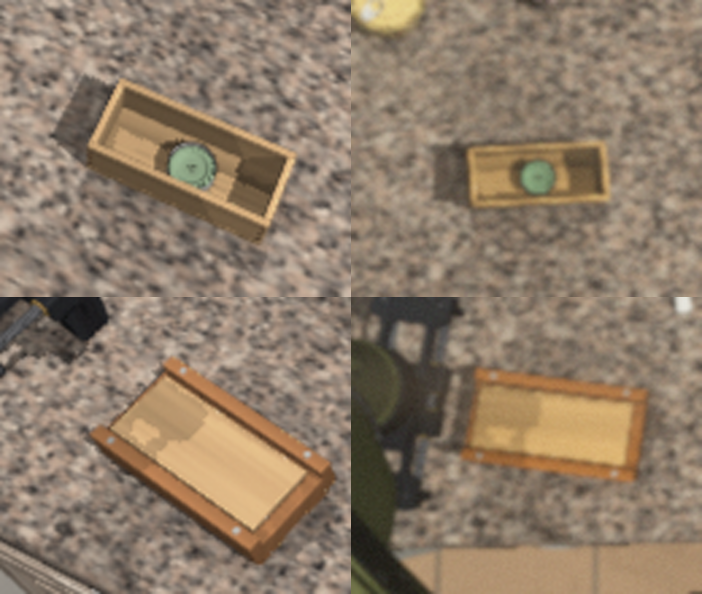

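The tea light stands upright in the box and the stand is clear, with the lid near the +y end. Now move beyond the +y end and descend.

```bash
python3 steer.py '[[0,0.037,-0.007,0.015,0,0,0],[0,0.037,-0.007,0.015,0,0,0],[0,0.037,-0.007,0.05,0,0,0],[0,0.037,-0.007,0.08,0,0,0],[0,0.037,-0.007,0.08,0,0,0],[0,0.037,-0.007,0.08,0,0,0]]'; python3 to.py .4667 .3575 .0445 -8.6 .4587 .305 .0445 -8.6 .4512 .2557 .0445 -8.6
```

```text
clock: 7.4
tool_pos: [0.4683, 0.3537, 0.0558]
eef_rot: [0.761, 0.649, -0.001, 0.001]
contact_force: [0.5, 0.0, -0.1]
opening: 0.007
finger_force: 0.0
[ 0.0035 -0.0022  0.0112] [-0.0004  0.002  -0.0087]
[-0.0496 -0.0018  0.0114] [-0.0004  0.002  -0.0087]
[-0.0994 -0.0014  0.0115] [-0.0004  0.002  -0.0087]
t 7.4 [0.4683 0.3537 0.0558] q [-0.6   0.91 -0.22  1.8   0.39  0.47 -1.25] F [ 0.51  0.02 -0.13] 0.006861828229295565 0.0
```

```bash
python3 steer.py '[[0,0,-0.002,0.011,0,0,-0.009],[0,0,-0.002,0.011,0,0,-0.009],[0,0,-0.002,0.011,0,0,-0.009],[0,-0.012,-0.002,0.011,0,0,-0.009],[0,-0.02,-0.002,0.011,0,0,-0.009]]'; python3 to.py .4587 .305 .0445 -8.6 .4512 .2557 .0445 -8.6
```

```text
clock: 7.9
tool_pos: [0.4629, 0.3346, 0.045]
eef_rot: [0.758, 0.653, -0.0, 0.0]
contact_force: [0.1, 0.2, -0.2]
opening: 0.006
finger_force: 0.0
[-0.0298  0.0002  0.0006] [0.0004 0.0009 0.0017]
[-0.0797  0.0001  0.0006] [0.0004 0.0009 0.0017]
t 7.9 [0.4629 0.3346 0.045 ] q [-0.59  0.91 -0.2   1.86  0.41  0.41 -1.24] F [ 0.12  0.17 -0.19] 0.005552294993294938 0.0
```

Height is right at z = 0.045. Push along −x of the tool, gently.

```bash
python3 steer.py '[[0,-0.01,0,0,0,0,0],[0,-0.02,0,0,0,0,0],[0,-0.03,0,0,0,0,0],[0,-0.038,0,0,0,0,0],[0,-0.046,0,0,0,0,0],[0,-0.054,0,0,0,0,0],[0,-0.062,0,0,0,0,0],[0,-0.07,0,0,0,0,0],[0,-0.078,0,0,0,0,0],[0,-0.078,0,0,0,0,0]]'
python3 - <<'E'
from h import *
S=imaging.snapshot("side");T=imaging.snapshot("top")
cs=[cv2.resize(im[y:y+100,x:x+130,::-1],None,fx=3,fy=3,interpolation=cv2.INTER_CUBIC) for im,x,y in((S,140,160),(T,190,200))]
cv2.imwrite("pics/g4.png",np.hstack(cs))
E
python3 to.py .4512 .2557 .0445 -8.6
```

```text
clock: 8.9
tool_pos: [0.451, 0.2567, 0.0446]
eef_rot: [0.758, 0.652, -0.001, 0.001]
contact_force: [0.3, -0.3, -0.9]
opening: 0.006
finger_force: 0.0
[-0.0026  0.0004  0.0001] [-0.0003  0.0009  0.0017]
t 9.0 [0.4512 0.2584 0.0446] q [-0.51  0.88 -0.16  2.01  0.47  0.29 -1.21] F [ 0.43  0.46 -0.89] 0.007166229961409191 0.0
```

View pics/g4.png

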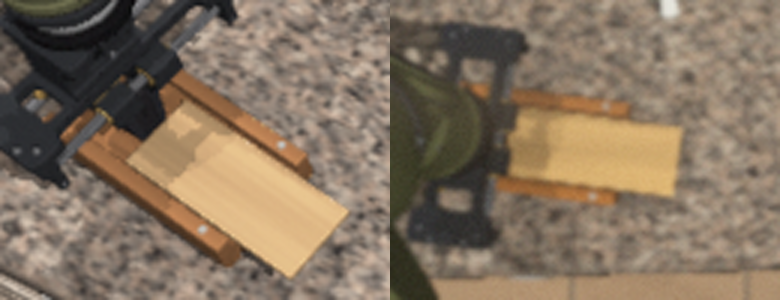

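The lid now overhangs the −y end: in the top crop the rail ends are at (629,110) and (615,203), the lid's end corners at (682,127) and (673,196). The side crop has those lid corners at (348,212) and (292,277).

Run:
```python
from h import *
t=lambda u,v:((u-390)/3+190-.33,v/3+200-.33)
s=lambda u,v:(u/3+140-.33,v/3+160-.33)
np.set_printoptions(precision=4,suppress=True)
rail=[plane("top",t(629,110),.052),plane("top",t(615,203),.052),plane("side",s(312,163),.052),plane("side",s(238,243),.052)]
lid=[tri(s(348,212),t(682,127)),tri(s(292,277),t(673,196)),plane("side",s(348,212),.048),plane("side",s(292,277),.048),plane("top",t(682,127),.048),plane("top",t(673,196),.048)]
a=np.radians(8.6);u=np.array([np.sin(a),np.cos(a)]);w=np.array([u[1],-u[0]]);c=np.array([.4472,.229])
for n,L in(("rail",rail),("lid",lid)):
    for p in L:print(n,p,"along",(p[:2]-c)@u,"across",(p[:2]-c)@w)
```

```text
rail [0.4751 0.1298 0.052 ] along -0.09392371647567682 across 0.04244271472544308
rail [0.3901 0.1429 0.052 ] along -0.09368548392861878 across -0.04361760400297333
rail [0.4754 0.1252 0.052 ] along -0.09840277168256727 across 0.04338030281973246
rail [0.3983 0.1374 0.052 ] along -0.0978969604418108 across -0.03460153865545503
lid [0.457  0.0826 0.0455] along -0.14327032837088668 across 0.03154698780236746
lid [0.3946 0.0901 0.05  ] along -0.14519204106145583 across -0.03120456444782381
lid [0.4549 0.0828 0.048 ] along -0.14337123330535045 across 0.029499417098637206
lid [0.3948 0.0912 0.048 ] along -0.1440415055219934 across -0.03117728055171529
lid [0.4583 0.0809 0.048 ] along -0.144772621926316 across 0.033171144479938575
lid [0.3951 0.0899 0.048 ] along -0.14537553876612086 across -0.03072978284714152
```

Overhang is about 49 mm; push 5 mm more, then back off, rise and move to the pinch.

```bash
python3 steer.py '[[0,-0.005,0,0,0,0,0],[0,-0.008,0,0,0,0,0],[0,-0.008,0,0,0,0,0],[0,0.008,0,0,0,0,0],[0,0.01,0,-0.02,0,0,0],[0,0.01,0,-0.07,0,0,0],[0.5,0.01,0,-0.1,0,0,0],[1,0.01,0,-0.1,0,0,0]]' ; python3 to.py .4296 .1123 .1 -8.6
```

```text
clock: 9.8
tool_pos: [0.4551, 0.2722, 0.1487]
eef_rot: [0.757, 0.653, 0.005, -0.0]
contact_force: [0.0, 0.7, -0.7]
opening: 0.161
finger_force: 0.0
[-0.1622 -0.002   0.0475] [ 0.0056 -0.0071  0.0028]
t 9.8 [0.4551 0.2722 0.1487] q [-0.44  0.71 -0.3   1.94  0.38  0.54 -1.15] F [ 0.05  0.66 -0.74] 0.16055037403961425 0.0
```

```bash
python3 steer.py '[[1,-0.05,-0.002,0,0,0,0],[1,-0.1,-0.002,0,0,0,0],[1,-0.162,-0.002,0.02,0,0,0],[1,-0.162,-0.002,0.047,0,0,0],[1,-0.162,-0.002,0.047,0,0,0],[1,-0.162,-0.002,0.047,0,0,0]]'
python3 - <<'E'
from h import *
S=imaging.snapshot("side");T=imaging.snapshot("top")
cs=[cv2.resize(im[y:y+100,x:x+130,::-1],None,fx=3,fy=3,interpolation=cv2.INTER_CUBIC) for im,x,y in((S,150,170),(T,190,200))]
cv2.imwrite("pics/g5.png",np.hstack(cs))
E
python3 to.py .4296 .1123 .038 -8.6
```

```text
clock: 10.4
tool_pos: [0.4271, 0.1105, 0.0974]
eef_rot: [0.757, 0.653, -0.0, -0.001]
contact_force: [-0.3, 0.5, -0.1]
opening: 0.707
finger_force: 0.0
[0.0008 0.0014 0.0603] [ 0.0015 -0.0026  0.005 ]
t 10.5 [0.428  0.1116 0.0983] q [-0.25  0.74 -0.17  2.22  0.55  0.22 -1.06] F [ 0.39 -0.25  0.04] 0.8003129688434223 0.0
```

View pics/g5.png

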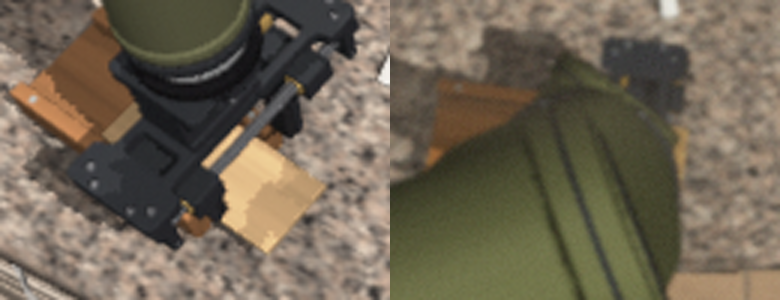

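The open fingers straddle the lid's overhang, clear of the rail ends. Joint 6 is near its lower limit, so I'll descend stepwise.

```bash
python3 steer.py '[[1,0.001,0.0015,0,0,0,0.005],[1,0.001,0.0015,0.015,0,0,0.005],[1,0.001,0.0015,0.03,0,0,0.005],[1,0.001,0.0015,0.04,0,0,0.005],[1,0.001,0.0015,0.04,0,0,0.005]]' ; python3 to.py .4296 .1123 .038 -8.6
```

```text
clock: 11.0
tool_pos: [0.4289, 0.1109, 0.0574]
eef_rot: [0.759, 0.652, 0.0, -0.0]
contact_force: [0.3, 0.3, -0.1]
opening: 1.003
finger_force: 0.0
[0.0015 0.0005 0.0194] [ 0.     -0.0004 -0.0011]
t 11.0 [0.4289 0.1109 0.0574] q [-0.31  0.83 -0.07  2.24  0.58  0.09 -1.09] F [ 0.28  0.26 -0.12] 1.0027316428774558 0.0
```

```bash
python3 steer.py '[[1,0.0015,0.0005,0.004,0,0,0],[1,0.0015,0.0005,0.008,0,0,0],[1,0.0015,0.0005,0.008,0,0,0]]' ; python3 to.py .4296 .1123 .038 -8.6
```

```text
clock: 11.3
tool_pos: [0.4296, 0.1114, 0.0498]
eef_rot: [0.759, 0.651, 0.0, 0.0]
contact_force: [-0.9, 0.8, -0.1]
opening: 1.002
finger_force: 0.0
[ 0.0009 -0.0001  0.0118] [ 0.0004 -0.0004 -0.0026]
t 11.3 [0.4296 0.1114 0.0498] q [-0.32  0.85 -0.05  2.24  0.59  0.07 -1.11] F [-0.93  0.76 -0.13] 1.0021020371197955 0.0
```

Joint 6 would end at its limit, so I add a small 0.04 rad tilt (tip toward the base) during the last descent, to be removed above the box.

```bash
python3 steer.py '[[1,0.001,0,0,0.04,0,0],[1,0.001,0,0,0.04,0,0],[1,0.001,0,0.006,0.04,0,0],[1,0.001,0,0.0115,0.04,0,0],[1,0.001,0,0.0115,0.04,0,0]]' ; python3 to.py .4296 .1123 .038 -8.6
```

```text
clock: 11.8
tool_pos: [0.4288, 0.1119, 0.0375]
eef_rot: [0.759, 0.651, -0.014, -0.015]
contact_force: [0.2, -0.3, -0.2]
opening: 1.003
finger_force: 0.0
[ 0.0005  0.0008 -0.0005] [-0.0409  0.0012 -0.0021]
t 11.8 [0.4288 0.1119 0.0375] q [-0.27  0.87 -0.12  2.2   0.6   0.13 -1.1 ] F [ 0.18 -0.26 -0.18] 1.0029761504138524 0.0
```

```bash
python3 steer.py '[[1,0,0.001,0,-0.02,0,0],[0.6,0,0.001,0,-0.02,0,0],[0.6,0,0.001,0,-0.02,0,0],[0.6,0,0.001,0,-0.02,0,0],[0.6,0,0.001,0,-0.02,0,0],[0.6,0,0.001,0,-0.02,0,0],[0.6,0,0.001,0,-0.02,0,0]]' 40; python3 to.py .4296 .1123 .038 -8.6
```

```text
clock: 12.5
tool_pos: [0.4305, 0.1119, 0.0382]
eef_rot: [0.759, 0.651, -0.006, -0.008]
contact_force: [-0.3, 0.5, 0.4]
opening: 0.72
finger_force: 40.0
[ 0.0003 -0.001   0.0002] [-0.02   -0.0002 -0.003 ]
t 12.5 [0.4305 0.1119 0.0382] q [-0.3   0.87 -0.08  2.22  0.61  0.09 -1.11] F [-0.32  0.45  0.36] 0.7201265761887157 39.96931850910187
```

Gripped at 63 mm and 40 N. Lift slowly.

```bash
python3 steer.py '[[0.6,0,0,-0.01,0,0,0],[0.6,0,0,-0.02,0,0,0],[0.6,0,0,-0.035,0,0,0],[0.6,0,0,-0.055,0,0,0],[0.6,0,0,-0.075,-0.02,0,0],[0.6,0,0,-0.09,-0.02,0,0],[0.6,0,0,-0.09,-0.02,0,0]]'; python3 to.py .4296 .1123 .12 -8.6;  python3 - <<'E'
from h import *
S=imaging.snapshot("side");T=imaging.snapshot("top")
cs=[cv2.resize(im[y:y+110,x:x+130,::-1],None,fx=3,fy=3,interpolation=cv2.INTER_CUBIC) for im,x,y in((S,140,150),(T,190,200))]
cv2.imwrite("pics/g6.png",np.hstack(cs))
E
```

```text
clock: 13.2
tool_pos: [0.4331, 0.1117, 0.1296]
eef_rot: [0.759, 0.651, 0.001, 0.001]
contact_force: [0.5, -0.3, -1.0]
opening: 0.715
finger_force: 40.0
[ 0.0001 -0.0036  0.0095] [ 0.0028 -0.0015 -0.0036]
t 13.2 [0.4331 0.1117 0.1296] q [-0.18  0.68 -0.27  2.19  0.54  0.33 -1.06] F [ 0.47 -0.3  -0.99] 0.7152054728379815 39.96792554855347
```

View pics/g6.png

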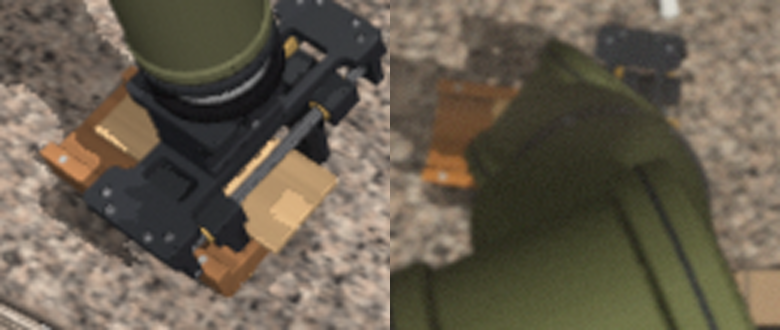

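The lid came up with the gripper (side crop: end corners (338,185) and (282,252), far end left of the arm at about (93,132)). Check for droop numerically.

Run:
```python
from h import *
np.set_printoptions(precision=1,suppress=True)
s=monitor.get_state();a=np.radians(8.6);u=np.array([np.sin(a),np.cos(a),0]);w=np.array([u[1],-u[0],0])
g=s['tool_pos']+[0,0,.01]   # grip, lid top z
for dr in(0,.1,.2):
    for d,n in((.1285,"far"),(-.0315,"near")):
        for e in(.032,-.032):
            X=g+u*d*np.cos(dr)+w*e-np.array([0,0,d*np.sin(dr)])
            p=px("side",X);print(dr,n,e,"crop px",(p-[140,150]+.33)*3,end=' | ')
    print()
```

```text
0 far 0.032 crop px [163.   62.4] | 0 far -0.032 crop px [ 95.5 127.5] | 0 near 0.032 crop px [340.6 180.5] | 0 near -0.032 crop px [274.8 253.2] | 
0.1 far 0.032 crop px [168.7  73.2] | 0.1 far -0.032 crop px [102.2 137.8] | 0.1 near 0.032 crop px [339.7 178. ] | 0.1 near -0.032 crop px [273.6 250.9] | 
0.2 far 0.032 crop px [175.5  84.4] | 0.2 far -0.032 crop px [110.  148.6] | 0.2 near 0.032 crop px [338.4 175.3] | 0.2 near -0.032 crop px [272.1 248.3] |
```

The lid is level in the grip. Carry it to the box, aligned at +0.9°.

```bash
python3 to.py .4738 -.2265 .13 0.9
```

```text
[-0.3276  0.0926 -0.002 ] [ 3.000e-04 -1.000e-04 -1.692e-01]
t 13.3 [0.4324 0.1114 0.128 ] q [-0.19  0.68 -0.27  2.19  0.54  0.33 -1.06] F [ 1.29  0.44 -0.44] 0.7152397665266608 39.96821343898773
```

```bash
python3 steer.py '[[0.6,-0.03,0.009,0,0,0,-0.02],[0.6,-0.07,0.02,0,0,0,-0.05],[0.6,-0.11,0.031,0,0,0,-0.08],[0.6,-0.15,0.043,0,0,0,-0.1],[0.6,-0.19,0.054,0,0,0,-0.12],[0.6,-0.23,0.065,0,0,0,-0.14],[0.6,-0.27,0.077,0,0,0,-0.16],[0.6,-0.31,0.088,0,0,0,-0.169],[0.6,-0.328,0.093,0,0,0,-0.169],[0.6,-0.328,0.093,0,0,0,-0.169]]'; python3 steer.py '[[0.6,0,0,0,0,0,0],[0.6,0,0,0,0,0,0]]' >/dev/null; python3 to.py .4738 -.2265 .06 0.9
```

```text
clock: 14.3
tool_pos: [0.4731, -0.2306, 0.1265]
eef_rot: [0.704, 0.71, -0.001, -0.0]
contact_force: [-0.3, 0.5, -0.9]
opening: 0.718
finger_force: 40.0
[-0.002  -0.0002  0.0677] [-0.0009 -0.0015  0.0033]
t 14.5 [ 0.4741 -0.2246  0.1277] q [ 0.65  0.77 -0.5   1.96  0.65  0.58 -0.26] F [-0.57 -0.41 -0.43] 0.7183603803252044 39.96826708316803
```

```bash
python3 steer.py '[[0.6,-0.002,0,0.03,0,0,0.003],[0.6,-0.002,0,0.055,0,0,0.003],[0.6,-0.002,0,0.07,0,0,0.003],[0.6,-0.002,0,0.076,0,0,0.003],[0.6,-0.002,0,0.076,0,0,0.003],[0.6,-0.002,0,0.076,0,0,0.003]]'; python3 to.py .4738 -.2265 .046 0.9
python3 - <<'E'
from h import *
S=imaging.snapshot("side");T=imaging.snapshot("top")
cs=[cv2.resize(im[y:y+130,x:x+130,::-1],None,fx=3,fy=3,interpolation=cv2.INTER_CUBIC) for im,x,y in((S,310,210),(T,320,180))]
cv2.imwrite("pics/g7.png",np.hstack(cs))
E
```

```text
clock: 15.1
tool_pos: [0.4748, -0.2281, 0.0528]
eef_rot: [0.702, 0.712, 0.0, 0.0]
contact_force: [0.6, 0.3, 0.4]
opening: 0.716
finger_force: 40.0
[ 0.0016 -0.001   0.0068] [ 0.0009  0.     -0.0015]
t 15.1 [ 0.4748 -0.2281  0.0528] q [ 0.58  0.89 -0.37  1.98  0.77  0.41 -0.37] F [0.57 0.27 0.38] 0.7163830853129383 39.968127608299255
```

```bash
python3 steer.py '[[0.6,0.0015,-0.001,0.002,0,0,0],[0.6,0.0015,-0.001,0.004,0,0,0],[0.6,0.0015,-0.001,0.0055,0,0,0],[0.6,0.0015,-0.001,0.0055,0,0,0]]'; python3 to.py .4738 -.2265 .046 0.9
```

```text
clock: 15.6
tool_pos: [0.4749, -0.2272, 0.0475]
eef_rot: [0.702, 0.712, 0.001, 0.001]
contact_force: [2.6, 0.1, 1.5]
opening: 0.722
finger_force: 40.0
[ 0.0007 -0.0011  0.0015] [ 0.0038  0.0003 -0.0023]
t 15.6 [ 0.4749 -0.2272  0.0475] q [ 0.57  0.9  -0.35  1.99  0.78  0.39 -0.38] F [2.63 0.06 1.53] 0.722197330204726 39.96941942721605
```

Light contact with the box, lid underside about 1.5 mm above the rim. Release and rise.

```bash
python3 steer.py '[[0.85,0,0,0,0,0,0],[0.95,0,0,0,0,0,0],[1,0,0,0,0,0,0],[1,0,0,0,0,0,0],[1,0,0,-0.02,0,0,0],[1,0,0,-0.06,0,0,0],[1,0,0,-0.11,0,0,0],[1,0,0,-0.15,0,0,0],[1,-0.05,0,-0.15,0,0,0],[1,-0.1,0,-0.15,0,0,0]]'; python3 steer.py '[[1,-0.05,0,0,0,0,0],[1,-0.1,0,0,0,0,0],[1,-0.15,0,0,0,0,0],[1,-0.2,0,0,0,0,0],[1,-0.2,0,0,0,0,0],[1,-0.2,0,0,0,0,0]]'
python3 - <<'E'
from h import *
S=imaging.snapshot("side");T=imaging.snapshot("top")
cs=[cv2.resize(im[y:y+85,x:x+130,::-1],None,fx=3,fy=3,interpolation=cv2.INTER_CUBIC) for im,x,y in((S,305,230),(T,315,190))]
I=[cv2.imread(f"pics/{n}0.png") for n in("side","top")]
cs+=[cv2.resize(im[y:y+85,x:x+130],None,fx=3,fy=3,interpolation=cv2.INTER_CUBIC) for im,x,y in((I[0],305,230),(I[1],315,190))]
cv2.imwrite("pics/g8.png",np.vstack([np.hstack(cs[:2]),np.hstack(cs[2:])]))
E
```

```text
clock: 16.6
tool_pos: [0.4757, -0.3276, 0.1988]
eef_rot: [0.701, 0.713, 0.001, 0.002]
contact_force: [0.9, -0.5, -0.6]
opening: 0.998
finger_force: 0.0
clock: 17.2
tool_pos: [0.4761, -0.5279, 0.1956]
eef_rot: [0.703, 0.711, 0.0, -0.001]
contact_force: [-0.2, -0.0, 0.3]
opening: 1.0
finger_force: 0.0
```

View pics/g8.png

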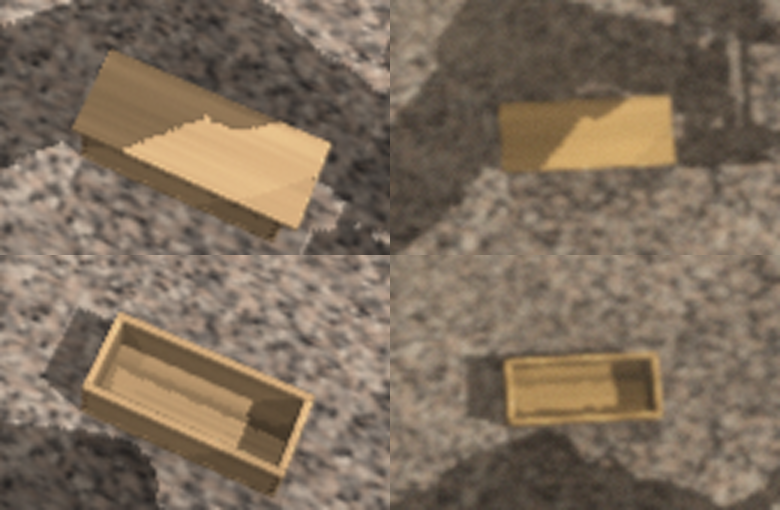

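The lid lies flat on the box. In the top crop it spans columns 499–676 and rows 97–168, against 505–662 and 98–170 for the box's outside, so the opening is fully covered. The gripper is clear, so I'll hand in.

```bash
python3 -c "
from plant import r, imaging, monitor, finish_job
print(finish_job())"
```

```text
the job is handed in; nothing more can be done
None
```

The job is handed in at about 17 s: the tea light was standing upright in the box when last seen (before covering), the lid lies flat over the whole opening, and the arm never went near the bystanders, though I didn't re-measure them.

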